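Put the sewing things back into their own wooden holders

TASK

The glue stick, the small thread spool and the pin box have each been left at the wrong one of the three wooden holders. Change them round, using the bare table in between, so that the glue stick stands upright down in the hole of the square block, the spool stands upright down in the round holder, and the pin box lies flat, lid up, down inside the oblong tray. Leave the mug, the tape measure and the beeswax where they are.

Things in the scene. Friction and masses are not known exactly. Their poses are not given: they have to be found in the camera images.
- glue_stick: Glue stick standing upright, a round rod 24 mm across and 86 mm high, about 30 g. Starts standing in the round holder. Origin: centre of its underside, z up.
- thread_spool: Small thread spool standing upright, 60 mm high; round flanges 33 mm across, the top flange from 53 to 60 mm height and the bottom one from 0 to 7 mm, the wound middle narrower (20 mm to the touch). Grip it across the top flange, fingers either side. About 20 g. Starts standing in the oblong tray. Origin: centre of its underside, z up.
- pin_box: Clear yellowish moulded pin box with its lid shut (the lid does not open), lying flat: 48 x 89 mm over everything, 29 mm high; the solid case is 40 mm wide along its x and 78 mm long along its y, about 40 g. Starts lying across the top of the square block. Origin: on its underside; the middle of the case is at x = -1, y = +5 mm in its frame, z up. Grip it across the 40 mm width.
- square_block: Square wooden block 84 x 84 mm, 24 mm high, with one round hole in the middle, 40 mm across and 16 mm deep (its floor is 8 mm above the table). The glue stick's holder. At the start the pin box lies over the hole. Fixed to the table. Origin: centre of its underside.
- round_holder: Round turned wooden holder 86 mm across, 22 mm high, with a round recess about 51 mm across (at least 48) and 14 mm deep in the middle (floor 8 mm above the table). The spool's holder. Fixed to the table. Origin: centre of its underside.
- oblong_tray: Low oblong wooden tray, 78 mm (x) by 120 mm (y) outside, 20 mm high, walls 8 mm, inside 62 x 104 mm and 12 mm deep (floor 8 mm above the table). The pin box's holder; the box goes in with its length along the tray's y, either way round. Fixed to the table. Origin: centre of its underside.
- mug: Bystander: white mug, 83 x 113 mm with its handle, 93 mm high. Origin on its underside, within 15 mm of the middle of the cup.
- tape_measure: Bystander: round white tape measure lying flat, case 52 mm across, 15 mm high. Origin on its underside, 9 mm from the middle of the case.
- beeswax: Bystander: round cake of beeswax, 35 mm across, 13 mm high. Origin: centre of its underside.
Things that resemble listed ones, but are neither listed nor needed, are in the scene too. Leave any purple look-alike of the oblong_tray alone. What is shaped like the pin_box but turquoise is not meant.

How it is judged (in metres and radians):
At the end, for the whole second after the job is handed in: Glue stick in the square block and spool in the round holder, within 12 mm of its middle; pin box in the tray, origin within 24 mm of its middle; each within 4 mm of its holder's floor, upright within 0.1 rad, at rest, released; mug, tape measure, beeswax moved under 20 mm (horizontal distance between glue_stick and square_block below 0.012 m and z of glue_stick in the frame of square_block below 0.012 m and angle between each of glue_stick, thread_spool, pin_box's own z axis and vertical below 0.1 rad and linear speed of each of glue_stick, thread_spool, pin_box below 0.02 m/s and contact force between each of glue_stick, thread_spool, pin_box and the fingers below 0.05 N and horizontal distance between thread_spool and round_holder below 0.012 m and z of thread_spool in the frame of round_holder below 0.012 m and horizontal distance between pin_box and oblong_tray below 0.024 m and z of pin_box in the frame of oblong_tray below 0.012 m); the robot touches nothing.
It fails at once if the mug is moved more than 20 mm (distance of mug from where it was at the start of the episode above 0.02 m).
It fails at once if the tape measure is moved more than 20 mm (distance of tape_measure from where it was at the start of the episode above 0.02 m).
It fails at once if the cake of beeswax is moved more than 20 mm (distance of beeswax from where it was at the start of the episode above 0.02 m).
It also fails if it takes over 104 s, if anything falls off the work surface, if the arm or the gripper's body presses on something with over 40 N, if the wrist force passes 120 N, or if a joint passes its speed limit or range.

ROBOT

A 7-joint arm with a two-finger parallel gripper is mounted at the origin on a cart in front of the work surface, level with it; the furniture and walls round the work are solid. World frame = base frame: x ahead of the robot, y to its left, z up, the work surface at z = 0. Lengths are in m, angles in degrees, forces in N, time in s.
With the tool pointing down it reaches from about 0.425 to 0.925 m from the base axis. Payload 6.8 kg.
Tool frame: the origin (TCP) lies at the very end of the fingers, on their centre line; the grasp point (between the pads) lies 19 mm behind it; z points along the fingers, y is the line along which they close (so a half turn about z gives the same grasp; the last joint's range is limited). The gripper opens to 88 mm and grips with 3 to 60 N. Pads are 20 mm wide; open, the fingers measure 115 mm over their backs; the gripper's body (75 mm by 178 mm) begins 61 mm behind the grasp point.
Start: joints at [-74.949, 27.33, 1.283, 89.118, -0.659, 63.558, -4.761], TCP at [0.245, 0.629, 0.223] pointing down, gripper open.
Joint ranges: [-169.35, 169.35], [-19.33, 120.38], [-80.79, 83.38], [13.8, 139.57], [-78.32, 258.32], [9.67, 109.79], [-169.56, 169.56]. Speed limits (degrees/s): [136.94, 136.94, 180, 180, 180, 180, 180].

INTERFACE

Orientations are given as a 3x3 rotation matrix whose columns are the frame's x, y, z axes.
In Python, from bench import * gives the robot as it stands.
- The arm moves only by the shell command python3 -m pendant 'ROWS'. ROWS is JSON, one flat list of numbers, 5 for each row, row after row: the shift along the tool's x, y, z scaled (see below), then the turn about the tool's z scaled (see below), then the closure, from 0 (fully open) to 1 (shut). In form: [dx, dy, dz, turn, hand, dx, dy, dz, turn, hand, ...]. A call has 1 to 20 rows; each row shifts and turns the commanded pose from where the row before left it, along the tool's axes as they then stand; what a row does not reach is not made up. The controller multiplies each number of a shift by 25 mm and each number of a turn by 4 degrees. A row lasts 1/10 s, in which the tool goes at most 50 mm and 8.59 degrees, less where a joint would pass 70% of its speed; a pose out of reach is approached as far as the arm can. A call with a number of a shift or a turn outside -1 to 1 is refused whole. A call with a gripper value outside its range is refused whole. The fingers move at their own pace and stop on an object; the grip force is fixed at half the most. Time passes only in rows, so rows that do not move let the fingers close. It gives the time, the measured TCP pose, the force, the opening and the grip force at its end, in the units of the state.
- observe(): the state, without advancing time (a new reading comes with each control period).
- read_camera(name): name is "scene" or "top" or "wrist"; returns a dict with "pixels" (480x640x3 uint8, red, green, blue), "range_z" (480x640 float32, m along the optical axis (not along the pixel's ray), 0 where there is no reading), "fx", "fy", "cx", "cy" (pixels), "R" (3x3) and "t" (3): a world point X has camera coordinates R X + t. Camera axes: x right, y down, z forward; pixel columns grow to the right and rows downward; lengths in m; the calibration is good to about 2 mm. A picture is of the moment at which its call begins.
- close_job(): hands the job in; it is judged then, once.
The state is a dict: "t": time; "joint_pos": joint angles; "qd": joint speeds; "joint_efforts": joint torques, N m; "position": TCP position; "orientation": TCP orientation; "contact_force": force on the tool from outside, world axes, zero at the start; "wrist_torque": the same for the moment, N m; "gripper_width": opening from 0.0 (shut) to 1.0 (fully open); "gripper_force": force on a finger pad.
Only numpy, scipy, OpenCV 4.12 (cv2) and the standard library are available. Lean on these libraries where they do the work, as an engineer would, in place of code of your own. Each camera call takes 0.05 s, during which the arm holds its last target. There are 200 camera calls.

## Working session

There is one attempt and no reset: what is moved stays moved. The work goes in short steps, Python scripts to look and compute and a shell command to move; the robot and the scene stay as the last step left them, time stands still between calls to the robot, and variables do not carry over. Pictures are saved under pics/ and viewed, at most 14 in all, crops included, and the job is handed in when it is done.

```bash
mkdir -p pics; ls
python3 - <<'E'
from bench import *
import cv2,numpy as np,pickle
s=observe();print(s)
d={}
for n in("top","scene"):
    c=read_camera(n);d[n]=c
    cv2.imwrite(f"pics/{n}0.png",c["pixels"][:,:,::-1]);print(n,c["fx"],c["cx"],c["cy"],c["R"],c["t"])
pickle.dump(d,open("d0.pkl","wb"))
E
```

```text
pics
{'t': 0.0, 'joint_pos': array([-74.94910337,  27.37409775,   1.28252958,  89.17584083,
        -0.65838887,  63.55629608,  -4.76112234]), 'qd': array([-0.01677374,  0.00794741, -0.04387858, -0.04390786,  0.03725001,
       -0.17585878,  0.03787349]), 'joint_efforts': array([-1.28766300e-03, -5.82836258e+01,  1.53418534e+00, -2.72618401e+01,
       -5.43719076e-02,  1.69215747e-02,  1.70995422e-04]), 'position': array([0.24441925, 0.62857914, 0.22172065]), 'orientation': array([[-9.32038294e-01,  3.62359476e-01, -4.78326014e-04],
       [ 3.62359758e-01,  9.32036833e-01, -1.65780734e-03],
       [-1.54904734e-04, -1.71846602e-03, -9.99998511e-01]]), 'contact_force': array([ 0.21865199, -0.757053  ,  0.29892851]), 'wrist_torque': array([-0.01570582,  0.01559328,  0.03233568]), 'gripper_force': 0.0, 'gripper_width': 0.9985810197891127}
top 435.8687360378307 321.0975484114892 244.3238252894131 [[ 0.02695717 -0.99958471 -0.01018472]
 [-0.99364756 -0.02568068 -0.10956744]
 [ 0.10926039  0.01307365 -0.99392718]] [0.07526261 0.58985629 0.93940555]
scene 439.1053459900097 317.0663223030479 243.02283762012854 [[ 0.56842877 -0.82254822 -0.01741139]
 [-0.5627954  -0.37331343 -0.7374947 ]
 [ 0.60012504  0.42901225 -0.67512845]] [-0.24561955  0.38532842  0.51758422]
```

View pics/top0.png

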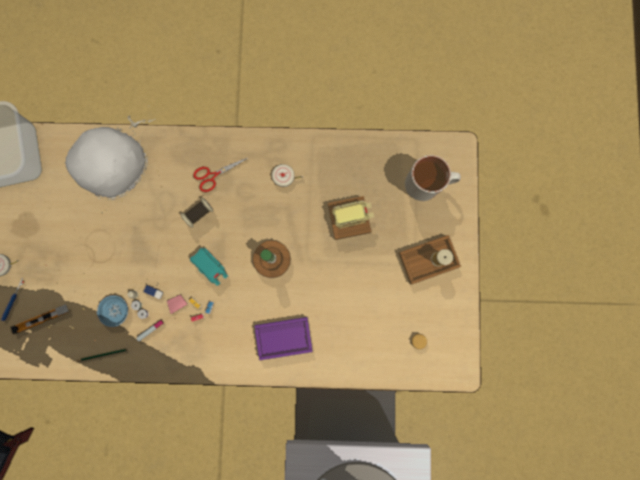

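View pics/scene0.png

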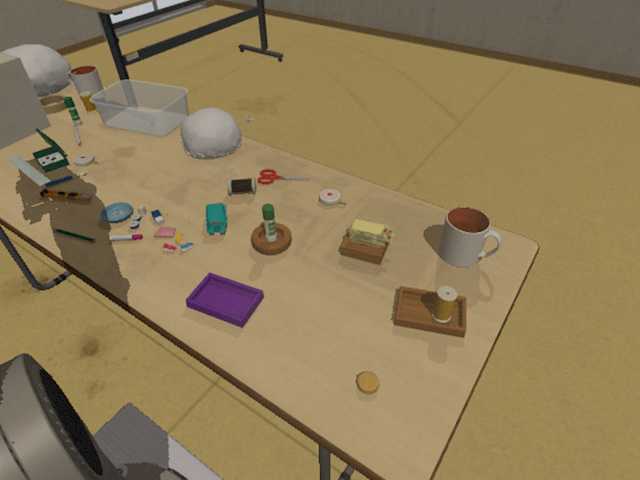

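Top view: glue stick (268,256) in the round holder; spool (445,258) in the oblong wooden tray; yellow pin box (349,213) on the square block. Look-alikes are the purple tray (283,338), the turquoise box (208,265), the dark spool (197,211, lying down), and a far glue stick in scene (72,110). The ones meant are those at the three wooden holders.

```bash
cat > h.py <<'E'
import numpy as np,cv2,pickle
def cloud(c):
    v,u=np.indices(c["range_z"].shape);z=c["range_z"]
    P=np.stack([(u-c["cx"])/c["fx"]*z,(v-c["cy"])/c["fy"]*z,z],-1)
    X=(P-c["t"])@c["R"]
    X[z<=0]=np.nan
    return X
def rect(p):
    r=cv2.minAreaRect((p*1000).astype(np.float32));return np.round(cv2.boxPoints(r)).tolist(),np.round(r[0],1),np.round(r[1],1),round(r[2],1)
def circ(p):
    c,r=cv2.minEnclosingCircle((p*1000).astype(np.float32));return np.round(c,1),round(r,1)
E
python3 - <<'E'
from h import *
d=pickle.load(open("d0.pkl","rb"))
W={"glue/round":(225,300,300,215),"pinbox":(320,375,250,190),"tray":(390,465,290,228),"mug":(400,465,205,150),"bees":(405,435,355,325),"tape":(265,305,192,158)}
c=d["top"];X=cloud(c)
tab=X[280:300,340:380].reshape(-1,3);print("table z",np.nanmean(tab[:,2]),np.nanstd(tab[:,2]))
for n,(u0,u1,v1,v0) in W.items():
    Q=X[v0:v1,u0:u1].reshape(-1,3);Q=Q[np.isfinite(Q[:,2])]
    print(n,np.histogram(Q[:,2],bins=np.arange(-.01,.12,.005))[0])
    for lo,hi in((.006,.03),(.035,.058),(.05,.12)):
        q=Q[(Q[:,2]>lo)&(Q[:,2]<hi)][:,:2]
        if len(q)>8: print("  ",lo,hi,len(q),rect(q)[1:],circ(q),np.round(q.mean(0)*1000,1))
im=c["pixels"][140:370,230:480,::-1];cv2.imwrite("pics/top_crop.png",cv2.resize(im,None,fx=2.6,fy=2.6,interpolation=cv2.INTER_CUBIC))
E
```

```text
table z -0.0005003265838780163 0.0018109267888774718
glue/round [  25 3156 2040  225   60  195  496   17    2    4    3    1    5    5
    1    1    4    4    4    9   81   11    0    0    0]
   0.006 0.03 954 (array([546.6, 231.1]), array([140.2, 112. ]), 76.1) (array([536.9, 234.1]), 78.4) [551.3 203.2]
   0.035 0.058 14 (array([553.1, 196. ]), array([ 4.1, 16.5]), 68.1) (array([553.8, 197.9]), 8.3) [552.2 195.9]
   0.05 0.12 125 (array([555.5, 204.2]), array([22.1, 22.1]), 4.2) (array([556.1, 204.5]), 11.7) [555.  202.9]
pinbox [  20 1035  775   20   15   24  524  149   13   38   31  115  390  140
    0    0    0    0    0    0    0    0    0    0    0]
   0.006 0.03 727 (array([653.9,  24.9]), array([85.7, 91.4]), 13.1) (array([654.3,  24.9]), 62.3) [642.2  30.8]
   0.035 0.058 711 (array([659. ,  21.3]), array([46.5, 88.1]), 16.0) (array([656.8,  20.9]), 46.4) [656.7  24.6]
   0.05 0.12 530 (array([656.5,  25.5]), array([41.2, 77.6]), 15.5) (array([655.8,  25.4]), 41.5) [655.9  26.7]
tray [  12 1643 1162  836  152  390  187    8    9    7    7   14    5   14
   10  156   14    0
[... 633 characters left out ...]
1.7 -120.2]
   0.035 0.058 851 (array([ 740.8, -146.8]), array([79.1, 95.8]), 32.8) (array([ 737. , -153.1]), 54.3) [ 739.2 -143.6]
   0.05 0.12 1448 (array([ 743.1, -147.6]), array([ 82.6, 100.5]), 31.8) (array([ 737.4, -153.8]), 55.6) [ 741.1 -145.6]
bees [  8 421 274  34 155   5   0   0   0   0   0   0   0   0   0   0   0   0
   0   0   0   0   0   0   0]
   0.006 0.03 192 (array([ 379.3, -132.8]), array([33.2, 31.9]), 44.0) (array([ 378.9, -133.4]), 17.4) [ 379.2 -132.4]
tape [  4 553 395  29 275 101   0   0   0   0   0   0   0   0   0   0   0   0
   0   0   0   0   0   0   0]
   0.006 0.03 402 (array([752.4, 179.3]), array([50.9, 62.5]), 32.1) (array([749.9, 174.7]), 35.1) [748.4 183. ]
```

View pics/top_crop.png

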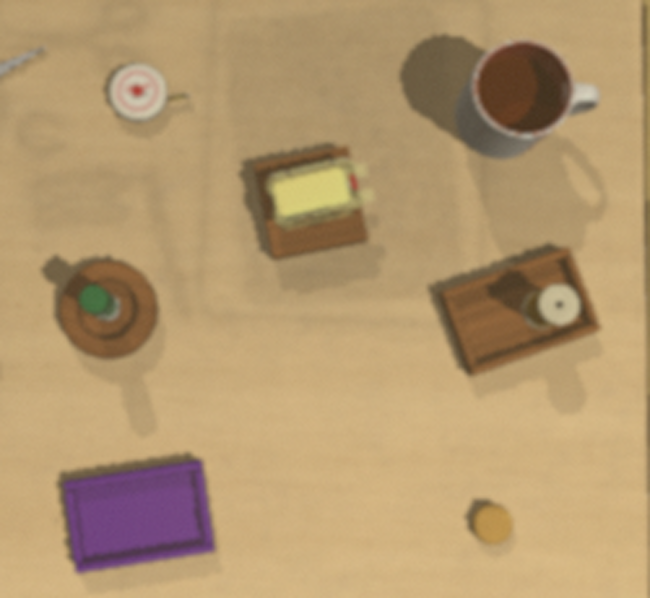

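The crop confirms the yellow box on the block, the white-topped spool in the wooden tray, and the green-capped glue stick in the round holder. Next I fit the holder centres.

Run:
```python
from h import *
from scipy.optimize import minimize
d=pickle.load(open("d0.pkl","rb"))
def grab(c,lo,hi,ctr,r):
    Q=cloud(c).reshape(-1,3);Q=Q[np.isfinite(Q[:,2])]
    m=(Q[:,2]>lo)&(Q[:,2]<hi)&(np.linalg.norm(Q[:,:2]-ctr,axis=1)<r);return Q[m][:,:2]
for n in d:
    c=d[n]
    def outline(q,rad):
        q=cv2.convexHull((q*1000).astype(np.float32))[:,0]
        return q
    q=grab(c,.014,.03,(.55,.19),.06);
    h=outline(q,0)
    f=minimize(lambda p:np.abs(np.hypot(*(h-p).T)-43).sum(),h.mean(0),method="Nelder-Mead").x
    print(n,"round",len(q),circ(q),np.round(f,1),np.round(h.min(0)),np.round(h.max(0)))
    q=grab(c,.014,.03,(.655,.025),.065);print("  block",len(q),rect(q))
    q=grab(c,.012,.03,(.562,-.156),.08);print("  tray",len(q),rect(q)[1:])
    q=grab(c,.046,.06,(.656,.025),.065);print("  box",len(q),rect(q)[1:])
    q=grab(c,.086,.1,(.555,.2),.04);print("  glue",len(q),circ(q),q.mean(0)*1000)
    q=grab(c,.063,.075,(.563,-.17),.04);print("  spool",len(q),circ(q),q.mean(0)*1000)
```

```text
top round 709 (array([553.5, 202.4]), 42.9) [554.3 202.1] [512. 160.] [596. 244.]
  block 700 ([[602.0, 60.0], [621.0, -22.0], [703.0, -3.0], [684.0, 79.0]], array([652.4,  28.3]), array([84.4, 84. ]), 13.1)
  tray 628 (array([ 562.1, -155.9]), array([ 78. , 121.3]), 21.1)
  box 627 (array([658.2,  26.2]), array([44.8, 78.1]), 14.8)
  glue 100 (array([556.1, 204.7]), 11.5) [555.75973849 204.41786302]
  spool 180 (array([ 563.9, -174.8]), 16.2) [ 563.73833138 -175.03008817]
scene round 624 (array([553.7, 200.6]), 43.1) [553.6 201.7] [512. 159.] [596. 242.]
  block 621 ([[600.0, 59.0], [620.0, -23.0], [703.0, -4.0], [684.0, 79.0]], array([651.7,  27.6]), array([85.8, 84.6]), 13.2)
  tray 999 (array([ 562.1, -156.2]), array([ 80.7, 120.3]), 20.9)
  box 502 (array([657.9,  25.9]), array([44.7, 77.4]), 13.8)
  glue 86 (array([556.8, 203.5]), 12.1) [555.1289657  202.55468934]
  spool 245 (array([ 564.8, -175.3]), 17.9) [ 563.5207679  -175.74542855]
```

```bash
python3 -m pendant '[0,-1,0,1,0, 0,-1,0,1,0, 0,-1,0,1,0, 0,-1,0,1,0, 0,-1,0,1,0, 0,-1,0,1,0, 0,-1,0,1,0, 0,-1,0,1,0, 0,0,0,1,0, 0,0,0,1,0, 0,0,0,1,0, 0,0,0,1,0, 0,0,0,1,0, 0,0,0,1,0, 0,0,0,1,0, 0,0,0,1,0, 0,0,0,1,0, 0,0,0,0.2,0, 0,0,0,0,0]'
```

```text
t: 2.0
position: [0.1306, 0.4677, 0.2225]
orientation: [[-0.0, 1.0, -0.0], [1.0, 0.0, -0.0], [-0.0, -0.0, -1.0]]
contact_force: [0.3, -0.4, -0.3]
gripper_width: 1.001
gripper_force: 0.0
```

```bash
python3 -m pendant '[-0.62,1,0,0,0, -0.62,1,0,0,0, -0.62,1,0,0,0, -0.62,1,0,0,0, -0.62,1,0,0,0, -0.62,1,0,0,0, -0.62,1,0,0,0, -0.62,1,0,0,0, -0.62,1,0,0,0, -0.62,1,0,0,0, -0.62,1,0,0,0, -0.62,1,0,0,0, -0.62,1,0,0,0, -0.62,1,0,0,0, -0.62,1,0,0,0, -0.62,1,0,0,0, -0.62,1,0,0,0, 0,0,0,0,0, 0,0,0,0,0]'
python3 - <<'E'
from bench import *
from h import *
c=read_camera("wrist");cv2.imwrite("pics/w1.png",c["pixels"][:,:,::-1])
Q=cloud(c).reshape(-1,3);Q=Q[np.isfinite(Q[:,2])]
q=Q[(Q[:,2]>.085)&(Q[:,2]<.1)&(np.linalg.norm(Q[:,:2]-(.555,.204),axis=1)<.04)][:,:2]
if len(q)>5: print(len(q),circ(q),q.mean(0))
q=Q[(Q[:,2]>.014)&(Q[:,2]<.03)&(np.linalg.norm(Q[:,:2]-(.555,.204),axis=1)<.055)][:,:2]
if len(q)>5: print(len(q),circ(q))
E
```

```text
t: 3.9
position: [0.5553, 0.2037, 0.2223]
orientation: [[0.001, 1.0, -0.001], [1.0, -0.001, -0.0], [-0.0, -0.001, -1.0]]
contact_force: [0.0, 0.6, 0.6]
gripper_width: 0.999
gripper_force: 0.0
580 (array([556.4, 208. ]), 11.9) [0.55614777 0.20901135]
3029 (array([553.6, 205.3]), 42.9)
```

```bash
python3 -m pendant '[0.08,0.02,1,0,0, 0,0,1,0,0, 0,0,1,0,0, 0,0,1,0,0, 0,0,1,0,0, 0,0,1,0,0, 0,0,1,0,0, 0,0,0.1,0,0, 0,0,0,0,0, 0,0,0,0,1, 0,0,0,0,1, 0,0,0,0,1, 0,0,0,0,1, 0,0,0,0,1, 0,0,0,0,1, 0,0,0,0,1, 0,0,0,0,1]'
```

```text
t: 5.65
position: [0.5559, 0.206, 0.0451]
orientation: [[0.001, 1.0, -0.0], [1.0, -0.001, -0.0], [-0.0, -0.0, -1.0]]
contact_force: [0.3, 0.0, -0.6]
gripper_width: 0.315
gripper_force: 0.0
```

```bash
python3 -m pendant '[0,0,0,0,1, 0,0,0,0,1, 0,0,-0.5,0,1, 0,0,-0.5,0,1, 0,0,-1,0,1]'
```

```text
t: 6.15
position: [0.5551, 0.2057, 0.0955]
orientation: [[0.001, 1.0, -0.002], [1.0, -0.001, -0.001], [-0.001, -0.002, -1.0]]
contact_force: [-0.5, -0.0, -0.7]
gripper_width: 0.264
gripper_force: 30.0
```

```bash
python3 -m pendant '[-0.5,-0.2,0,0,1, -1,-0.3,0,0,1, -1,-0.3,0,0,1, -1,-0.3,0,0,1, -1,-0.2,0,0,1, -0.5,-0.1,0,0,1, 0,0,0.8,0,1, 0,0,0.8,0,1, 0,0,0.4,0,1, 0,0,0.28,0,1, 0,0,0,0,1, 0,0,0,0,1]'
```

```text
t: 7.35
position: [0.5212, 0.0812, 0.0385]
orientation: [[0.001, 1.0, 0.001], [1.0, -0.001, 0.0], [0.0, 0.001, -1.0]]
contact_force: [0.1, 1.0, -0.7]
gripper_width: 0.269
gripper_force: 30.0
```

```bash
python3 -m pendant '[0,0,0.04,0,1, 0,0,0,0,0.4, 0,0,0,0,0.4, 0,0,0,0,0.4, 0,0,0,0,0.4, 0,0,-1,0,0.4, 0,0,-1,0,0.4, 0,0,-1,0,0.3, 0,0,-1,0,0.3, 0,0,0,0,0.3]'
python3 - <<'E'
from bench import *
from h import *
c=read_camera("top")
Q=cloud(c).reshape(-1,3);Q=Q[np.isfinite(Q[:,2])]
c2=read_camera("scene");cv2.imwrite("pics/s1.png",c2["pixels"][150:400,180:500,::-1])
Q2=cloud(c2).reshape(-1,3);Q2=Q2[np.isfinite(Q2[:,2])]
for q in(Q,Q2):
  q=q[(q[:,2]>.07)&(q[:,2]<.092)&(np.linalg.norm(q[:,:2]-(.52,.08),axis=1)<.03)]
  if len(q)>5: print(len(q),circ(q[:,:2]),q.mean(0))
E
```

```text
t: 8.35
position: [0.523, 0.0814, 0.1401]
orientation: [[0.001, 1.0, 0.005], [1.0, -0.001, 0.002], [0.002, 0.005, -1.0]]
contact_force: [-0.8, 0.6, 0.3]
gripper_width: 0.702
gripper_force: 0.0
146 (array([520.2,  79.9]), 12.1) [0.5178595  0.07748871 0.08085381]
```

View pics/s1.png

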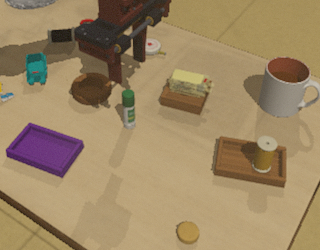

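The glue stick stands on the table at crop (129,108), and the round holder is empty. Next is the spool.

```bash
python3 -m pendant '[-0.9,0.15,-0.4,0,0.3, -1,0.15,0,0,0.3, -1,0.15,0,0,0.3, -1,0.15,0,0,0.3, -1,0.15,0,0,0.3, -1,0.15,0,0,0.3, -1,0.15,0,0,0.3, -1,0.15,0,0,0.2, -1,0.15,0,0,0.2, -1,0.15,0,0,0.2, -0.35,0.13,0,0,0.2, 0,0,0,0,0.2]'
python3 - <<'E'
from bench import *
from h import *
c=read_camera("wrist");cv2.imwrite("pics/w2.png",c["pixels"][:,:,::-1])
Q=cloud(c).reshape(-1,3);Q=Q[np.isfinite(Q[:,2])]
q=Q[(Q[:,2]>.06)&(Q[:,2]<.075)&(np.linalg.norm(Q[:,:2]-(.564,-.175),axis=1)<.04)][:,:2]
if len(q)>5: print(len(q),circ(q),q.mean(0))
q=Q[(Q[:,2]>.014)&(Q[:,2]<.03)&(np.linalg.norm(Q[:,:2]-(.562,-.156),axis=1)<.09)][:,:2]
if len(q)>5: print(len(q),rect(q)[1:])
E
```

```text
t: 9.65
position: [0.5609, -0.1762, 0.1461]
orientation: [[0.003, 1.0, -0.002], [1.0, -0.003, -0.0], [-0.0, -0.002, -1.0]]
contact_force: [0.4, 0.1, -0.3]
gripper_width: 0.804
gripper_force: 0.0
1509 (array([ 563.7, -172.6]), 16.6) [ 0.56358131 -0.17206937]
4189 (array([ 561.4, -153. ]), array([ 78.2, 119.9]), 21.0)
```

```bash
python3 -m pendant '[0.08,0.11,1,0,0.2, 0,0,1,0,0.2, 0,0,1,0,0.2, 0,0,0.6,0,0.2, 0,0,0.44,0,0.2, 0,0,0,0,0.2, 0,0,0,0,1, 0,0,0,0,1, 0,0,0,0,1, 0,0,0,0,1, 0,0,0,0,1, 0,0,0,0,1, 0,0,0,0,1, 0,0,0,0,1]'
```

```text
t: 11.1
position: [0.5645, -0.1733, 0.0464]
orientation: [[0.001, 1.0, 0.001], [1.0, -0.001, -0.0], [-0.0, 0.001, -1.0]]
contact_force: [-0.0, -0.2, 3.2]
gripper_width: 0.334
gripper_force: 30.0
```

```bash
python3 -m pendant '[0,0,-0.3,0,1, 0,0,-0.6,0,1, 0,0,-1,0,1, 0,0,0,0,1]'
python3 - <<'E'
from bench import *
from h import *
c=read_camera("scene");im=c["pixels"][170:330,340:540,::-1];cv2.imwrite("pics/s2.png",cv2.resize(im,None,fx=3,fy=3,interpolation=cv2.INTER_CUBIC))
E
```

```text
t: 11.5
position: [0.5662, -0.1742, 0.0974]
orientation: [[0.001, 1.0, 0.006], [1.0, -0.001, -0.001], [-0.001, 0.006, -1.0]]
contact_force: [0.4, -0.2, 0.0]
gripper_width: 0.335
gripper_force: 30.0
```

View pics/s2.png

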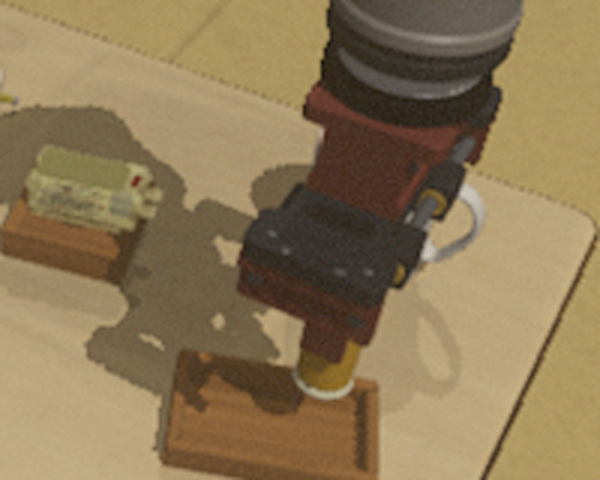

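The spool is held upright at crop (327,370), clear of the tray. I'll carry it over to the round holder.

```bash
python3 -m pendant '[0,0,-1,0,1, 0,0,-1,0,1, 0.5,0,-0.7,0,1, 1,0,0,0,1, 1,0,0,0,1, 1,0,0,0,1, 1,0,0,0,1, 1,0,0,0,1, 1,0,0,0,1, 1,-0.1,0,0,1, 1,-0.1,0,0,1, 1,-0.1,0,0,1, 1,-0.1,0,0,1, 1,0,0,0,1, 1,0,0,0,1, 1,0,0,0,1, 1,0,0,0,1, 0.6,0,0,0,1, 0,0,0,0,1, 0,0,0,0,1]'
```

```text
t: 13.55
position: [0.5543, 0.2031, 0.1609]
orientation: [[0.001, 1.0, -0.0], [1.0, -0.001, -0.001], [-0.001, -0.0, -1.0]]
contact_force: [0.6, 0.1, -0.7]
gripper_width: 0.33
gripper_force: 30.0
```

```bash
python3 -m pendant '[0.04,0,1,0,1, 0,0,1,0,1, 0,0,1,0,1, 0,0,0.7,0,1, 0,0,0.5,0,1, 0,0,0.3,0,1, 0,0,0,0,1, 0,0,0,0,1]'
```

```text
t: 14.35
position: [0.555, 0.205, 0.0493]
orientation: [[0.001, 1.0, 0.001], [1.0, -0.001, 0.0], [0.0, 0.001, -1.0]]
contact_force: [0.4, -0.2, 0.3]
gripper_width: 0.336
gripper_force: 30.0
```

```bash
python3 -m pendant '[0,0,0.09,0,1, 0,0,0,0,1, 0,0,0,0,0.5, 0,0,0,0,0.4, 0,0,0,0,0.4, 0,0,0,0,0.4, 0,0,0,0,0.4, 0,0,-1,0,0.4, 0,0,-1,0,0.4, 0,0,-1,0,0.4, 0,0,-1,0,0.4, 0,0,0,0,0.4]'
python3 - <<'E'
from bench import *
from h import *
for n,b in(("top",(0,0)),("wrist",(0,.003))):
  c=read_camera(n);Q=cloud(c).reshape(-1,3);Q=Q[np.isfinite(Q[:,2])]
  q=Q[(Q[:,2]>.055)&(Q[:,2]<.09)&(np.linalg.norm(Q[:,:2]-(.554,.204),axis=1)<.04)]
  if len(q)>5: print(n,len(q),circ(q[:,:2]),np.median(q,0))
  q=Q[(Q[:,2]>.014)&(Q[:,2]<.03)&(np.linalg.norm(Q[:,:2]-(.554,.204),axis=1)<.055)][:,:2]
  if len(q)>5: print(n,len(q),circ(q))
  if n=="wrist":cv2.imwrite("pics/w3.png",c["pixels"][:,:,::-1])
E
```

```text
t: 15.55
position: [0.5566, 0.2059, 0.1497]
orientation: [[0.001, 1.0, 0.005], [1.0, -0.001, 0.003], [0.003, 0.005, -1.0]]
contact_force: [-0.1, -0.1, -0.8]
gripper_width: 0.599
gripper_force: 0.0
top 55 (array([554.8, 195.9]), 14.0) [0.55382794 0.19332528 0.06802896]
top 348 (array([554.3, 197.4]), 41.9)
wrist 1557 (array([553.7, 206.2]), 16.7) [0.55391696 0.20711178 0.06779971]
wrist 4320 (array([553.6, 205.3]), 42.9)
```

View pics/w3.png

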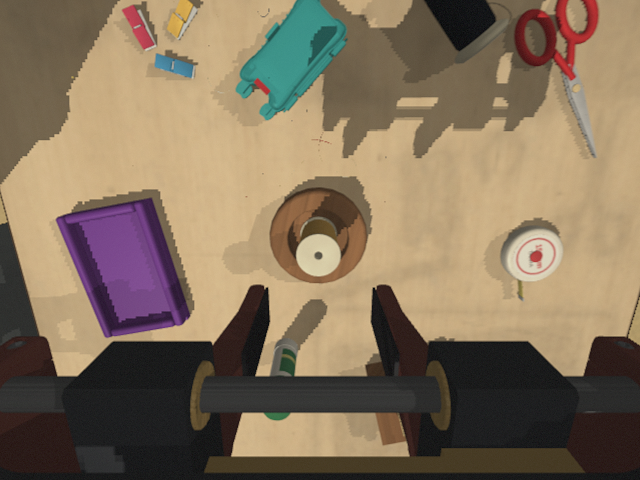

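The spool sits centred in the round holder (318,252), with its top at 68 mm, so it is seated. Next is the pin box.

```bash
python3 -m pendant '[-0.9,0.5,0,0,0.3, -0.9,0.5,0,0,0.2, -0.9,0.5,0,0,0.1, -0.9,0.5,0,0,0, -0.9,0.5,0,0,0, -0.9,0.5,0,0,0, -0.9,0.5,0,0,0, -0.85,0.55,0,0,0, 0,0,0,-1,0, 0,0,0,-1,0, 0,0,0,-1,0, 0,0,0,-0.75,0, 0,0,0,0,0, 0,0,0,0,0]'
python3 - <<'E'
from bench import *
from h import *
c=read_camera("wrist");Q=cloud(c).reshape(-1,3);Q=Q[np.isfinite(Q[:,2])]
q=Q[(Q[:,2]>.046)&(Q[:,2]<.06)&(np.linalg.norm(Q[:,:2]-(.657,.027),axis=1)<.06)][:,:2];print(len(q),rect(q)[1:])
q=Q[(Q[:,2]>.035)&(Q[:,2]<.06)&(np.linalg.norm(Q[:,:2]-(.657,.027),axis=1)<.06)][:,:2];print(len(q),rect(q)[1:])
q=Q[(Q[:,2]>.016)&(Q[:,2]<.03)&(np.linalg.norm(Q[:,:2]-(.652,.028),axis=1)<.07)][:,:2];print(len(q),rect(q)[1:])
print(observe()["position"],observe()["orientation"])
cv2.imwrite("pics/w4.png",c["pixels"][:,:,::-1])
E
```

```text
t: 17.05
position: [0.6549, 0.0264, 0.1452]
orientation: [[-0.257, 0.967, -0.002], [0.967, 0.257, -0.0], [0.0, -0.002, -1.0]]
contact_force: [-1.1, -0.7, 0.3]
gripper_width: 0.996
gripper_force: 0.0
5134 (array([657.7,  29.5]), array([44.8, 77.7]), 14.4)
5462 (array([658.4,  23.7]), array([46.6, 89.4]), 14.8)
4884 (array([652.1,  30.9]), array([84.2, 84.8]), 12.8)
[0.65504149 0.02644418 0.14545069] [[-2.56765947e-01  9.66472524e-01 -1.45248892e-03]
 [ 9.66473595e-01  2.56765960e-01 -1.80571786e-04]
 [ 1.98432042e-04 -1.45015687e-03 -9.99998929e-01]]
```

View pics/w4.png

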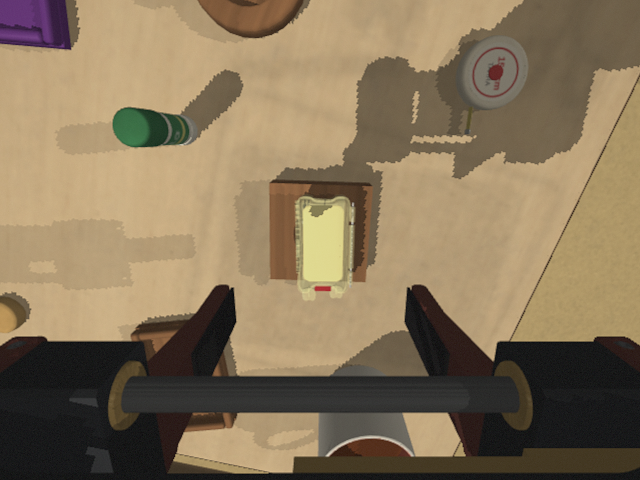

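The box is at (325,245) on the block, between the fingers and aligned with them. I'll descend and grip.

```bash
python3 -m pendant '[0.03,0.12,1,0,0, 0,0,1,0,0, 0,0,1,0,0, 0,0,0.8,0,0, 0,0,0.5,0,0, 0,0,0.22,0,0, 0,0,0,0,0, 0,0,0,0,1, 0,0,0,0,1, 0,0,0,0,1, 0,0,0,0,1, 0,0,0,0,1, 0,0,0,0,1, 0,0,0,0,1, 0,0,0,0,1]'
```

```text
t: 18.6
position: [0.6582, 0.028, 0.0334]
orientation: [[-0.258, 0.966, -0.0], [0.966, 0.258, 0.0], [0.0, -0.0, -1.0]]
contact_force: [-0.8, 0.3, 0.2]
gripper_width: 0.434
gripper_force: 30.0
```

```bash
python3 -m pendant '[0,0,-0.4,0,1, 0,0,-0.8,0,1, 0,0,-1,0,1, -0.8,-0.8,0,0,1, -0.8,-0.8,0,0,1, -0.8,-0.8,0,0,1, -0.8,-0.8,0,0,1, -0.8,-0.8,0,0,1, -0.8,-0.8,0,0,1, -0.6,-0.5,0,0,1, -0.4,-0.3,0,0,1, 0,0,0,-1,1, 0,0,0,-0.5,1, 0,0,0,0,1, 0,0,0,0,1]'
python3 - <<'E'
from bench import *
from h import *
c=read_camera("wrist");Q=cloud(c).reshape(-1,3);Q=Q[np.isfinite(Q[:,2])]
q=Q[(Q[:,2]>.014)&(Q[:,2]<.03)&(np.linalg.norm(Q[:,:2]-(.562,-.156),axis=1)<.09)][:,:2];print(len(q),rect(q)[1:])
q=Q[(Q[:,2]>.08)&(Q[:,2]<.12)&(np.linalg.norm(Q[:,:2]-(.562,-.15),axis=1)<.06)];print(len(q),rect(q[:,:2])[1:],q[:,2].mean())
print(observe()["position"],observe()["orientation"])
cv2.imwrite("pics/w5.png",c["pixels"][:,:,::-1])
E
```

```text
t: 20.1
position: [0.5608, -0.1476, 0.0885]
orientation: [[-0.358, 0.934, 0.0], [0.934, 0.358, 0.0], [0.0, 0.0, -1.0]]
contact_force: [0.0, -0.2, -0.4]
gripper_width: 0.433
gripper_force: 30.0
3168 (array([ 553. , -130.9]), array([78.2, 72.6]), 21.0)
13933 (array([ 558.8, -143.7]), array([56.9, 73.3]), 19.2) 0.10733998600281255
[ 0.56073081 -0.14762859  0.08842255] [[-3.57602129e-01  9.33874023e-01  1.59850629e-04]
 [ 9.33874022e-01  3.57602087e-01  2.44194262e-04]
 [ 1.70883760e-04  2.36604738e-04 -9.99999957e-01]]
```

View pics/w5.png

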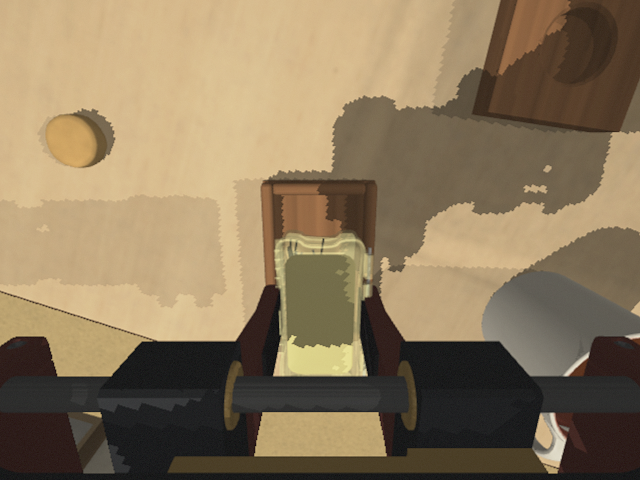

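Box is aligned over the tray at (320,320).

```bash
python3 -m pendant '[-0.06,0,0.8,0,1, 0,0,0.8,0,1, 0,0,0.6,0,1, 0,0,0.3,0,1, 0,0,0.14,0,1, 0,0,0,0,1, 0,0,0,0,1]'
```

```text
t: 20.85
position: [0.5614, -0.1498, 0.023]
orientation: [[-0.357, 0.934, 0.001], [0.934, 0.357, -0.0], [-0.0, 0.001, -1.0]]
contact_force: [-0.7, -0.4, -0.9]
gripper_width: 0.433
gripper_force: 30.0
```

```bash
python3 -m pendant '[0,0,0.06,0,1, 0,0,0,0,1, 0,0,0,0,0.45, 0,0,0,0,0.45, 0,0,0,0,0.45, 0,0,0,0,0.45, 0,0,0,0,0.45, 0,0,-0.4,0,0.4, 0,0,-1,0,0.4, 0,0,-1,0,0.4, 0,0,-1,0,0.4, 0,0,-1,0,0.4, 0,0,0,0,0.4, 0,0,0,0,0.4]'
python3 - <<'E'
from bench import *
from h import *
c=read_camera("wrist");X=cloud(c);Q=X.reshape(-1,3);Q=Q[np.isfinite(Q[:,2])]
q=Q[(Q[:,2]>.028)&(Q[:,2]<.06)&(np.linalg.norm(Q[:,:2]-(.562,-.15),axis=1)<.07)];print(len(q),rect(q[:,:2])[1:])
A=np.c_[q[:,:2]-q[:,:2].mean(0),np.ones(len(q))];m=q[:,2]>np.median(q[:,2])-.003
print(np.percentile(q[:,2],[5,50,95]),np.linalg.lstsq(A[m],q[m,2],rcond=None)[0])
cv2.imwrite("pics/w6.png",c["pixels"][:,:,::-1])
E
```

```text
t: 22.25
position: [0.5612, -0.1496, 0.1316]
orientation: [[-0.358, 0.934, 0.001], [0.934, 0.358, 0.0], [-0.0, 0.001, -1.0]]
contact_force: [-0.6, -0.1, 0.0]
gripper_width: 0.602
gripper_force: 0.0
5092 (array([ 562.2, -148. ]), array([45.2, 78.7]), 20.8)
[0.03108897 0.03784367 0.03937173] [0.00038002 0.00411563 0.0379926 ]
```

View pics/w6.png

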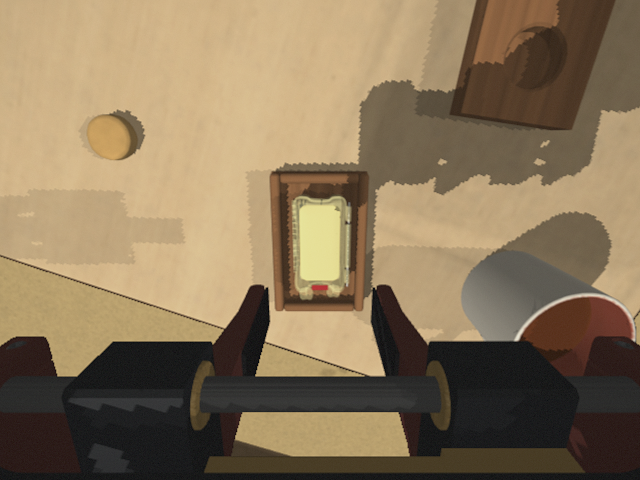

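The box lies flat in the tray at (320,240), top at 38 mm. Last is the glue stick.

```bash
python3 -m pendant '[0,0,0,1,0.3, 0,0,0,1,0.3, 0,0,0,1,0.3, 0,0,0,1,0.3, 0,0,0,1,0.3, 0,0,0,0.24,0.3, 0.9,-0.2,0,0,0.3, 0.9,-0.2,0,0,0.3, 0.9,-0.2,0,0,0.3, 0.9,-0.2,0,0,0.3, 0.9,-0.2,0,0,0.3, 0.9,-0.2,0,0,0.3, 0.9,-0.2,0,0,0.3, 0.9,-0.2,0,0,0.3, 0.9,0,0,0,0.3, 0.9,0,0,0,0.3, 0.23,0,0,0,0.3, 0,0,0,0,0.3, 0,0,0,0,0.3]'
python3 - <<'E'
from bench import *
from h import *
c=read_camera("wrist");Q=cloud(c).reshape(-1,3);Q=Q[np.isfinite(Q[:,2])]
q=Q[(Q[:,2]>.08)&(Q[:,2]<.095)&(np.linalg.norm(Q[:,:2]-(.52,.08),axis=1)<.03)][:,:2];print(len(q),circ(q))
# block rim and hole
b=Q[(Q[:,2]>.018)&(Q[:,2]<.03)&(np.linalg.norm(Q[:,:2]-(.652,.028),axis=1)<.07)][:,:2]
if len(b): print("block",rect(b)[1:])
h=Q[(Q[:,2]>.0)&(Q[:,2]<.013)&(np.linalg.norm(Q[:,:2]-(.652,.028),axis=1)<.025)][:,:2]
if len(h): print("hole",len(h),circ(h))
E
```

```text
t: 24.2
position: [0.5208, 0.0797, 0.1307]
orientation: [[0.001, 1.0, -0.0], [1.0, -0.001, -0.001], [-0.001, -0.0, -1.0]]
contact_force: [0.9, 0.0, -0.1]
gripper_width: 0.701
gripper_force: 0.0
1018 (array([520.7,  83.4]), 11.8)
block (array([652.3,  31.2]), array([84.9, 85.5]), 13.3)
hole 1219 (array([654. ,  29.5]), 19.7)
```

```bash
python3 -m pendant '[0.06,0,1,0,0.3, 0,0,1,0,0.3, 0,0,1,0,0.3, 0,0,0.5,0,0.3, 0,0,0.25,0,0.3, 0,0,0,0,0.3, 0,0,0,0,1, 0,0,0,0,1, 0,0,0,0,1, 0,0,0,0,1, 0,0,0,0,1, 0,0,0,0,1, 0,0,0,0,1, 0,0,-0.5,0,1, 0,0,-1,0,1, 0,0,-0.9,0,1, 0,0,0,0,1]'
```

```text
t: 25.95
position: [0.523, 0.0828, 0.1002]
orientation: [[0.001, 1.0, 0.005], [1.0, -0.001, 0.002], [0.002, 0.005, -1.0]]
contact_force: [0.6, 0.0, 0.1]
gripper_width: 0.269
gripper_force: 30.0
```

```bash
python3 -m pendant '[-0.3,0.76,0,0,1, -0.4,1,0,0,1, -0.4,1,0,0,1, -0.4,1,0,0,1, -0.4,1,0,0,1, -0.2,0.5,0,0,1, 0,0,0,0,1, 0,0,0,0,1, 0,0,0,0,1]'
```

```text
t: 26.85
position: [0.6512, 0.0308, 0.0968]
orientation: [[-0.001, 1.0, -0.001], [1.0, 0.001, 0.0], [0.0, -0.001, -1.0]]
contact_force: [-0.2, 0.4, -0.0]
gripper_width: 0.267
gripper_force: 30.0
```

```bash
python3 -m pendant '[-0.03,0.04,0.8,0,1, 0,0,0.6,0,1, 0,0,0.4,0,1, 0,0,0.22,0,1, 0,0,0,0,1, 0,0,0,0,1]'
```

```text
t: 27.45
position: [0.6537, 0.0294, 0.0469]
orientation: [[0.0, 1.0, 0.0], [1.0, -0.0, 0.0], [0.0, 0.0, -1.0]]
contact_force: [0.0, 0.1, 0.4]
gripper_width: 0.266
gripper_force: 30.0
```

```bash
python3 -m pendant '[0,0,0.06,0,1, 0,0,0,0,1, 0,0,0,0,0.5, 0,0,0,0,0.5, 0,0,0,0,0.5, 0,0,0,0,0.5, 0,0,-0.6,0,0.5, 0,0,-1,0,0.5, 0,0,-1,0,0.5, 0,0,-1,0,0.5, 0,0,-1,0,0.5, 0,0,0,0,0.5, 0,0,0,0,0.5]'
python3 - <<'E'
from bench import *
from h import *
c=read_camera("wrist");Q=cloud(c).reshape(-1,3);Q=Q[np.isfinite(Q[:,2])]
q=Q[(Q[:,2]>.08)&(Q[:,2]<.11)&(np.linalg.norm(Q[:,:2]-(.652,.03),axis=1)<.04)];print(len(q),circ(q[:,:2]),np.median(q[:,2]))
b=Q[(Q[:,2]>.018)&(Q[:,2]<.03)&(np.linalg.norm(Q[:,:2]-(.652,.028),axis=1)<.07)][:,:2];print("block",rect(b)[1:])
c=read_camera("scene");im=c["pixels"][150:400,210:530,::-1];cv2.imwrite("pics/s3.png",cv2.resize(im,None,fx=2,fy=2))
E
```

```text
t: 28.75
position: [0.6537, 0.0293, 0.1611]
orientation: [[0.0, 1.0, 0.002], [1.0, -0.0, 0.0], [0.0, 0.002, -1.0]]
contact_force: [-0.8, 0.3, -0.3]
gripper_width: 0.5
gripper_force: 0.0
955 (array([652.7,  30. ]), 11.9) 0.09308568394129965
block (array([652. ,  30.9]), array([84.2, 84.6]), 13.0)
```

View pics/s3.png

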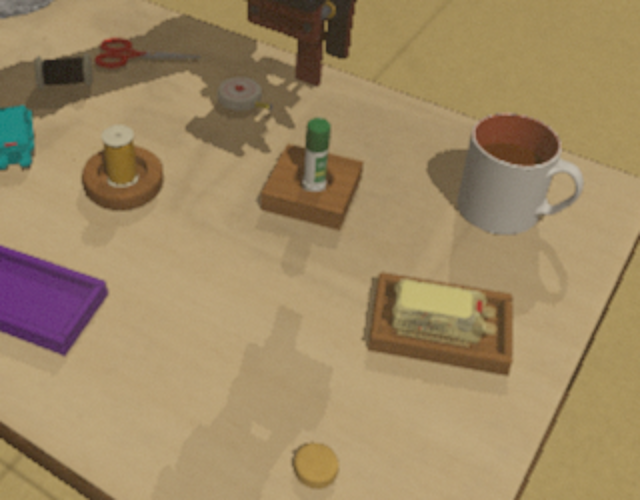

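All three stand in place: spool (118,160) in the round holder, glue stick (316,155) in the block with its top at 93 mm, and box (438,312) flat in the tray. The bystanders look undisturbed, and the gripper is clear.

```bash
python3 -c "
from bench import *
print(close_job())"
```

```text
the job is handed in; nothing more can be done
None
```

I handed the job in at about 29 s with the glue stick upright in the square block, the spool upright in the round holder, and the pin box flat and lid up in the tray; the mug, tape measure and beeswax looked undisturbed in the last picture, and the hand-in returned no verdict.

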